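# Set the pointing light of an aiming stand

## Robot

A 6-joint arm with a two-finger parallel gripper is mounted at the origin on a cart in front of the work surface, level with it; the furniture and walls round the work are solid. World frame = base frame: x ahead of the robot, y to its left, z up, the work surface at z = 0. Lengths are in mm, angles in rad, forces in N, time in s.
With the tool pointing down it reaches from about 325 to 925 mm from the base axis. Payload 3.1 kg.
Tool frame: the origin (TCP) lies midway between the tips of the shut fingers; the grasp point (between the pads) lies 19 mm behind it (bot.pinch_z is the distance from the TCP to the grasp point, in mm); x points along the fingers, z is the direction in which the jaws open and shut, and the axes are right-handed (so a half turn about x gives the same grasp; the last joint's range is limited). The gripper opens to 85 mm and grips with 20 to 120 N. Pads are 22 mm wide; open, the fingers measure 114 mm over their backs; the gripper's body (76 mm by 85 mm) begins 54 mm behind the grasp point. The pads swing forward as they close: fully open they stand 13 mm farther back than shut.
Start: joints at [1.2, 0.217, 1.613, -0, 1.311, -0.112], TCP at [159.931, 604.203, 231.3] pointing down, gripper open.
Joint ranges: [-2.75, 2.75], [-0.78, 2.1], [0.31, 2.55], [-1.13, 4.27], [0.13, 2.63], [-2.58, 2.58]. Speed limits (rad/s): [2.79, 2.79, 3.14, 3.14, 3.14, 3.14].

## Interface

Orientations are given as [roll, pitch, yaw] about the fixed x, y, z axes, in that order (R = Rz(yaw) Ry(pitch) Rx(roll)).
In Python, from station import bot gives the robot as it stands.
- The arm moves only by the tool arm_command, never from a script. Its argument "steps" is a list of rows, each an object of numbers: "dx", "dy", "dz": the shift along the world's x, y, z in mm; "spin": the turn about the world's z in rad. A call has 1 to 12 rows; each row is the pose to reach, as a shift and turn from the pose commanded when the call began; what a row does not reach only later rows make up. A row lasts 1/10 s, in which the tool goes at most 50 mm and 8.59 degrees, less where a joint would pass 70% of its speed; a pose out of reach is approached as far as the arm can. A call with a gripper value outside its range is refused whole. "claw" is the opening, from 0 (shut) to 1 (fully open), set as the call begins (left out, the last holds). The fingers move at their own pace and stop on an object; the grip force is fixed at half the most. Time passes only in rows, so rows that repeat a pose let the fingers close. It gives the time, the measured TCP pose, the force and the opening at its end, in the units of the state.
- bot.get_obs(): the state, without advancing time (a new reading comes with each control period).
- bot.read_camera(name): name is "scene" or "top" or "wrist"; returns a dict with "color" (420x560x3 uint8, red, green, blue), "depth" (420x560 float32, mm along the optical axis (not along the pixel's ray), 0 where there is no reading), "fx", "fy", "cx", "cy" (pixels), "position" and "orientation" of the camera in the world; the wrist camera has in their place "hand_eye" (4x4, takes a point from camera to tool coordinates, whose origin is the TCP and whose axes are the tool frame's). Camera axes: x right, y up, looking along -z (the intrinsics and any distortion apply to the point x, -y, -z); pixel columns grow to the right and rows downward; lengths in mm; the calibration is good to about 2 mm. A picture is of the moment at which its call begins: read the wrist's pose just before it.
- bot.hand_in(): hands the job in, once; it reports no verdict.
The state is a dict: "time_s": time; "qpos": joint angles; "joint_vel": joint speeds; "effort": joint torques, N m; "position": TCP position; "orientation": TCP orientation; "wrist_force": force on the tool from outside, world axes, zero at the start; "wrist_torque": the same for the moment, N m; "grip_width": finger opening in mm.
Only numpy, scipy, OpenCV 4.12 (cv2) and the standard library are available. Lean on these libraries where they do the work, as an engineer would, in place of code of your own. Each camera call takes 0.05 s, during which the arm holds its last target.

## Task

The pointing light of the aiming stand has been knocked off its mark. Pick up the clear setting plate by its tab and fit its two holes over the stand's two pins so that it lies flat on the deck; then turn the two mirror screws until the light spot lies wholly inside the plate's engraved ring. Do not shift the screw cup, the side cutters or the clear lens cover standing nearby.

Things in the scene. Friction and masses are not known exactly. Their poses are not given: they have to be found in the camera images.
- stand: aiming stand, fixed. Origin: underside of its white deck, under the middle between two pins; x level, towards the mirror (away from the robot at yaw 0), y along the pins, z up. Deck x -75..285, 180 mm wide, top at z = 12 mm. At x = 110 mm two cheeks (to y = +-61, z = 220 mm) hold a mirror mount leaning 30 degrees to -x, two knobs on its upper back; a light tube at x 180..268, z = 202 mm points at the mirror
- seat (a point): point on the deck's top, midway between the two steel pins; axes as the stand. The pins stand at y = +42 and -42 mm from it, 8 mm thick, 18 mm tall, the upper 6 mm tapering to a 3 mm tip. The mirror throws the light spot down on the deck between them
- setting_plate: loose setting plate, about 130 g, flat on the trolley left of the stand: x -65..35, y -55..55 mm, 5 mm thick. Origin: underside, midway between its two round 10 mm holes, which lie at y = +42 and -42 mm in dark metal strips; a clear window between them. Upright metal grip tab at x -65..-35 mm, 14 mm thick along y, top 44 mm above the underside. x points away from the tab, z up
- tab (a point): grip point in the setting plate's tab, at x = -50, y = 0 mm of the plate, 30 mm above its underside; axes as the plate; grasp across the 14 mm along y
- ring (a point): centre of the engraved black ring (18 mm inside diameter) on the underside of the plate's clear window, midway between the plate's holes
- spot (a point): centre of the red light spot, a 10 mm disc on the deck, seen through the plate's window too; moves on the deck as the screws turn. Starts 18 to 32 mm to -x and 10 to 17 mm to +y (stand axes) of the middle between the pins
- lower_screw_grip (a point): middle of the lower screw's round fluted steel knob (26 mm across, 28 mm long), the one nearer the robot and to its left, at x = 50, y = 25, z = 241 mm of the stand. Its z is the screw's axis, pointing out of the mount: up and 30 degrees towards -x of the stand. The mount's back is 32 mm further in along the axis; the other knob's axis is 81 mm away. x and y turn with the knob
- upper_screw_grip (a point): the same for the upper screw: the higher knob, farther from the robot and to its right, at x = 105, y = -25, z = 273 mm of the stand; same size and same tilted axis
- lower_screw (a joint): angle of the lower screw, rad, 0 at the start, growing clockwise as seen facing the knob's free end; range -3.6 to 3.6. Clockwise moves the spot to -y of the stand, 7.0 mm per rad, x unchanged. Stiff (0.06 N m), stays where left; the knob does not travel along its axis. The right angle differs each time, as the light has been knocked askew in its clamp: go by the spot
- upper_screw (a joint): the same for the upper screw: clockwise moves the spot to -x of the stand (towards the robot), 12.6 mm per rad, y unchanged
- screw_cup: bystander: white turned cup, 63 mm across, 33 mm high, with small screws; origin at the centre of its underside
- side_cutters: bystander: small side cutters lying flat, 122 x 40 x 10 mm, red handles; origin at the centre of the underside
- lens_cover: bystander: clear square lens cover, 59 x 59 x 34 mm; origin at the centre of its underside

How it is judged (in metres and radians):
On the way, in this order (a step that is already met when the one before it is completed fails the run):
1. the setting plate lies flat on the deck over both pins (horizontal distance between setting_plate and stand below 0.0025 m and z of setting_plate in the frame of stand below 0.014 m and angle between the z axis of setting_plate and the z axis of stand, either way round below 0.04 rad), for 0.2 s.
2. the light spot lies wholly inside the ring (horizontal distance between spot and ring below 0.004 m), for 0.2 s.
At the end, for the whole second after the job is handed in: the setting plate rests flat on the deck (within 2 mm, tilt under 0.04 rad) over both pins (middle within 2.5 mm of theirs, in line within 0.06 rad); the spot's centre is within 4 mm of the ring's centre, so the 10 mm spot lies wholly inside the 18 mm ring; the screws are let go (all of step 1 and z of setting_plate in the frame of stand above 0.01 m and angle between the x axis of setting_plate and the x axis of stand, either way round below 0.06 rad and linear speed of setting_plate below 0.01 m/s and horizontal distance between spot and ring below 0.004 m); the robot touches nothing.
It fails at once if the screw cup, side cutters or lens cover is shifted by more than 15 mm (distance of any of screw_cup, side_cutters, lens_cover from where it was at the start of the episode above 0.015 m).
It also fails if it takes over 69 s, if anything falls off the work surface, if the arm or the gripper's body presses on something with over 40 N, if the wrist force passes 120 N, or if a joint passes its speed limit or range.

## Working session

There is one attempt and no reset: what is moved stays moved. The work goes in short steps, Python scripts to look and compute and a tool call to move; the robot and the scene stay as the last step left them, time stands still between calls to the robot, and variables do not carry over. Pictures are saved under pics/ and viewed, and the job is handed in when it is done.

Besides the shell and the picture viewer there is one more tool, called as name(argument=value, ...) on one line, values as JSON. arm_command: Moves the arm, as the interface text tells. Its arguments: {"type":"object","properties":{"steps":{"type":"array"},"claw":{"type":"number"}},"required":["steps"]}

```bash
ls; mkdir -p pics
cat > h.py <<'E'
import numpy as np, cv2
from station import bot
from scipy.spatial.transform import Rotation as R
def rot(o): return R.from_euler('xyz',o).as_matrix()
def cam(name,save=None):
    o=bot.get_obs(); c=bot.read_camera(name)
    if name=='wrist':
        T=np.eye(4);T[:3,:3]=rot(o['orientation']);T[:3,3]=o['position'];T=T@np.array(c['hand_eye'])
        c['Rw'],c['pw']=T[:3,:3],T[:3,3]
    else: c['Rw'],c['pw']=rot(c['orientation']),np.array(c['position'])
    if save: cv2.imwrite('pics/'+save,c['color'][:,:,::-1])
    return c
def ray(c,u,v):
    K=np.array([[c['fx'],0,c['cx']],[0,c['fy'],c['cy']],[0,0,1]])
    d=c.get('distortion')
    p=np.array([(u-c['cx'])/c['fx'],(v-c['cy'])/c['fy'],1.])
    if d is not None: p[:2]=cv2.undistortPoints(np.array([[[u,v]]],float),K,np.array(d,float))[0,0]
    return c['Rw']@np.array([p[0],-p[1],-1.])
def onz(c,u,v,z):
    r=ray(c,u,v); return c['pw']+r*(z-c['pw'][2])/r[2]
def proj(c,P):
    q=c['Rw'].T@(np.array(P,float)-c['pw']); return c['cx']+c['fx']*q[0]/-q[2], c['cy']+c['fy']*(-q[1])/-q[2]
def pt(c,u,v):
    return c['pw']+ray(c,u,v)*c['depth'][int(v),int(u)]
E
python3 - <<'E'
from h import *
o=bot.get_obs(); print(o, bot.pinch_z)
for n in ('scene','top','wrist'):
    c=cam(n,n+'0.png'); print(n,[ (k,c[k]) for k in c if k not in('color','depth')])
E
```

```text
pics
{'time_s': 0.0, 'qpos': array([ 1.19981373e+00,  2.17797370e-01,  1.61495073e+00, -1.78879494e-05,
        1.31126585e+00, -1.12200040e-01]), 'joint_vel': array([ 0.00074225,  0.00104836,  0.00047406, -0.00075641,  0.00088014,
       -0.00103516]), 'effort': array([-1.21899925e-04, -3.96839190e+01, -3.03855765e+01, -2.10478770e-04,
        9.54085670e-03, -2.20641724e-06]), 'position': array([159.62522537, 603.42615909, 229.93278288]), 'orientation': array([ 3.03652822,  1.56837496, -1.93463871]), 'wrist_force': array([-0.12528896,  0.0636403 , -1.3533462 ]), 'wrist_torque': array([ 0.01707232,  0.01225111, -0.01166568]), 'grip_width': 85.59064012840079} 18.700000000000003
scene [('fx', 524.3006433023279), ('fy', 524.3006433023279), ('cx', 272.95467162624414), ('cy', 216.5043377308618), ('position', array([-451.94517035, -530.87290783,  804.75384733])), ('orientation', array([ 1.07195332, -0.02229942, -1.12397682])), ('Rw', array([[ 0.43199205,  0.42298178, -0.7965358 ],
       [-0.90160174,  0.22437869, -0.36982227],
       [ 0.02229757,  0.87791834,  0.47829092]])), ('pw', arr
[... 499 characters left out ...]
77.65373487]))]
wrist [('fx', 311.2913484024389), ('fy', 311.2913484024389), ('cx', 282.2155937485724), ('cy', 208.99336785800688), ('hand_eye', array([[-3.59461326e-04,  2.91238098e-01, -9.56650532e-01,
        -1.42235350e+02],
       [-4.41636185e-04,  9.56650455e-01,  2.91238240e-01,
         7.51663144e+01],
       [ 9.99999838e-01,  5.27180376e-04, -2.15257559e-04,
         5.39829508e-01],
       [ 0.00000000e+00,  0.00000000e+00,  0.00000000e+00,
         1.00000000e+00]])), ('Rw', array([[ 0.25630236, -0.92490361, -0.28082454],
       [ 0.96659493,  0.24469644,  0.07627519],
       [-0.00183044, -0.29099308,  0.95672341]])), ('pw', array([ 87.22093108, 623.55845505, 372.32832565]))]
```

View pics/scene0.png

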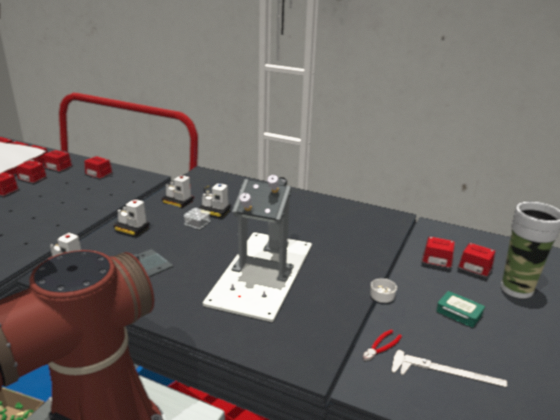

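View pics/top0.png

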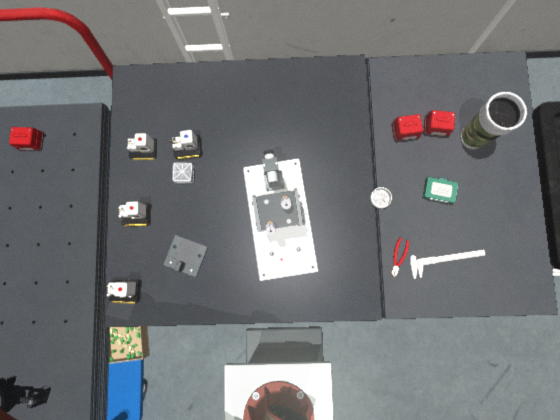

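View pics/wrist0.png

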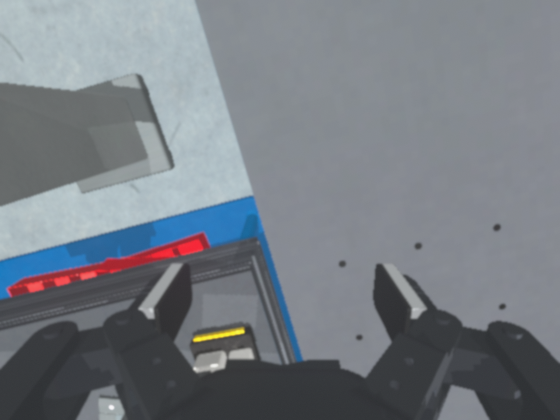

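Run:
```python
from h import *
c=cam('top'); im=c['color'][:,:,::-1]
cv2.imwrite('pics/topA.png',cv2.resize(im[145:295,150:330],None,fx=4.4,fy=4,interpolation=cv2.INTER_CUBIC)[:, :])
for n,(u,v) in dict(a=(245,166),b=(299,159),c2=(316,271),d=(260,279)).items(): print(n,onz(c,u,v,12).round(1))
hsv=cv2.cvtColor(c['color'],cv2.COLOR_RGB2HSV)
m=((hsv[...,1]<40)&(hsv[...,2]>150)).astype(np.uint8)
m[:,:240]=0;m[:,322:]=0;m[:150]=0;m[290:]=0
cn=max(cv2.findContours(m,0,2)[0],key=cv2.contourArea)
h=cv2.convexHull(cn); print(cv2.minAreaRect(h), cv2.approxPolyDP(h,3,True).reshape(-1,2).tolist())
```

```text
a [757.9  86.8  12. ]
b [774.5 -85.9  12. ]
c2 [ 420.6 -125.6   12. ]
d [401.1  46.2  12. ]
((278.56756591796875, 214.9053955078125), (124.94322967529297, 60.00563049316406), 80.53767395019531) [[298, 158], [318, 270], [259, 280], [243, 168], [270, 153]]
```

View pics/topA.png

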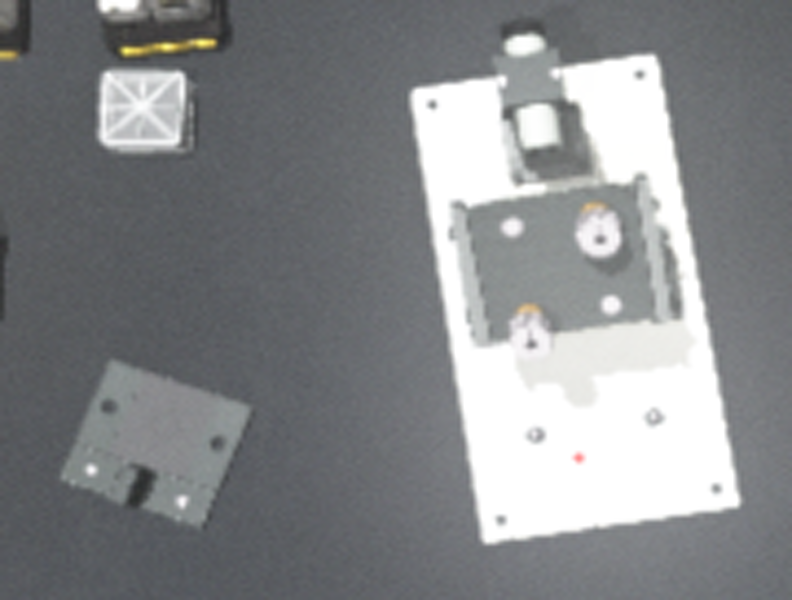

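Run:
```python
from h import *
c=cam('top')
f=lambda x,y:(150+x/4.4,145+y/4)
P=[onz(c,*f(537,435),28),onz(c,*f(655,417),28)]
H=[onz(c,*f(109,406),5),onz(c,*f(218,443),5)]
for n,(a,b) in dict(pins=P,holes=H).items():
    d=a-b; print(n,a.round(1),b.round(1),'mid',((a+b)/2).round(1),'len',np.hypot(*d[:2]),'yaw',np.arctan2(-d[0],d[1]))
print('spot',onz(c,*f(579,458),12), 'tab',onz(c,*f(138,475),44),onz(c,*f(138,487),22))
o=bot.get_obs();print(rot(o['orientation']))
```

```text
pins [476.1   6.6  28. ] [487.3 -75.4  28. ] mid [481.7 -34.4  28. ] len 82.82015807990419 yaw 0.1362504187378044
holes [508.8 311.9   5. ] [477.7 233.8   5. ] mid [493.2 272.8   5. ] len 84.02814131618872 yaw -0.37898609931989147
spot [458.45254775 -21.52624611  12.        ] tab [453.15733376 280.68771708  44.        ] [444.82037067 286.24732633  22.        ]
[[-4.07303754e-04 -9.66700838e-01  2.55908818e-01]
 [-1.09549364e-03  2.55909117e-01  9.66700224e-01]
 [-9.99999317e-01  1.13394147e-04 -1.16324737e-03]]
```

arm_command(steps=[{"dx":32,"dy":-35},{"dx":64,"dy":-70,"spin":-0.06},{"dx":96,"dy":-105,"spin":-0.12},{"dx":128,"dy":-140,"spin":-0.12},{"dx":160,"dy":-175,"spin":-0.12},{"dx":192,"dy":-210,"spin":-0.12},{"dx":224,"dy":-245,"dz":-10,"spin":-0.12},{"dx":256,"dy":-280,"dz":-40,"spin":-0.12},{"dx":280,"dy":-312,"dz":-70,"spin":-0.12},{"dx":280,"dy":-312,"dz":-80,"spin":-0.12},{"dx":280,"dy":-312,"dz":-80,"spin":-0.12}])

```text
$.steps[0]: bad value
```

Run:
```python
from h import *
c=cam('wrist','w1.png')
o=bot.get_obs();print(o['time_s'],o['position'],rot(o['orientation'])[:,2],o['qpos'])
```

```text
0.3 [159.84219246 603.94081747 230.83965025] [ 2.55927555e-01  9.66695629e-01 -8.05174295e-04] [ 1.19978192e+00  2.17200830e-01  1.61392346e+00 -3.89283609e-06
  1.31127821e+00 -1.12206195e-01]
```

View pics/w1.png

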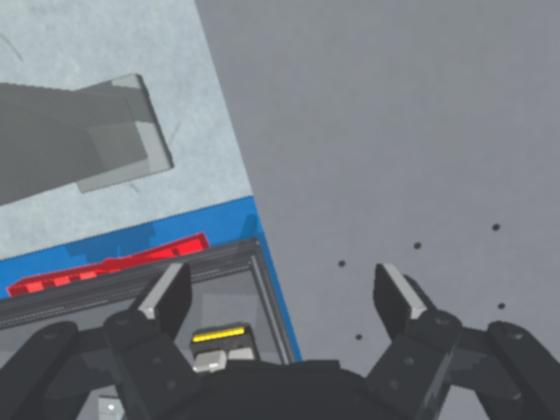

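arm_command(steps=[{"dx":32,"dy":-35,"dz":0,"spin":0},{"dx":64,"dy":-70,"dz":0,"spin":-0.06},{"dx":96,"dy":-105,"dz":0,"spin":-0.12},{"dx":128,"dy":-140,"dz":0,"spin":-0.12},{"dx":160,"dy":-175,"dz":0,"spin":-0.12},{"dx":192,"dy":-210,"dz":0,"spin":-0.12},{"dx":224,"dy":-245,"dz":-10,"spin":-0.12},{"dx":252,"dy":-278,"dz":-35,"spin":-0.12},{"dx":272,"dy":-305,"dz":-65,"spin":-0.12},{"dx":280,"dy":-312,"dz":-80,"spin":-0.12},{"dx":280,"dy":-312,"dz":-80,"spin":-0.12}])

```text
time_s: 1.4
position: [438.7, 290.4, 148.5]
orientation: [2.345, 1.565, -2.749]
wrist_force: [0.0, 1.3, 0.0]
grip_width: 85.3
```

Run:
```python
from h import *
c=cam('wrist','w1.png')
o=bot.get_obs();print(o['time_s'],o['position'],rot(o['orientation'])[:,2],o['qpos'])
```

```text
1.45 [439.17656996 291.95645535 150.29861601] [ 0.37113831  0.9285764  -0.00148966] [ 4.53077757e-01  9.77810127e-02  1.91057881e+00  9.28316005e-04
  1.13601050e+00 -7.37873875e-01]
```

View pics/w1.png

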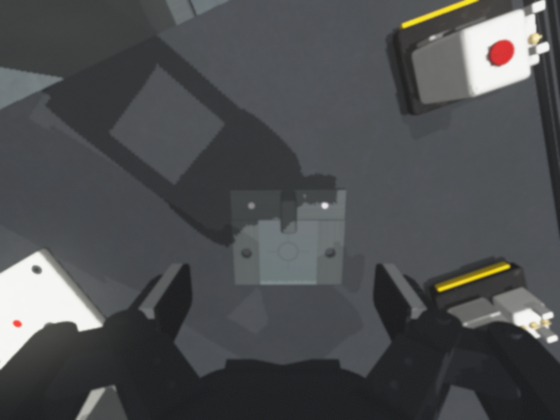

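Run:
```python
from h import *
c=cam('wrist')
im=c['color'][:,:,::-1]
cv2.imwrite('pics/w1z.png',cv2.resize(im[170:300,200:370],None,fx=4.5,fy=4.5,interpolation=cv2.INTER_CUBIC))
H=[onz(c,246.5,253.5,5),onz(c,330.3,253,5)]
a,b=H[::-1]
d=a-b;print(a,b,(a+b)/2,np.hypot(*d[:2]),np.arctan2(-d[0],d[1]))
for u,v in ((288,192),(288,203),(281,196),(296,196)): print(u,v,onz(c,u,v,44).round(1),c['depth'][v,u],pt(c,u,v).round(1))
```

```text
[511.37278203 315.57838839   5.        ] [480.52518386 236.88700664   5.        ] [495.94898294 276.23269751   5.        ] 84.52164145427508 -0.3735972086037864
288 192 [427.7 302.   44. ] 282.8594 [433.8 300.1  17.4]
288 203 [436.4 298.6  44. ] 257.8216 [436.3 298.6  44.4]
281 196 [428.7 295.4  44. ] 267.735 [431.3 294.3  33.2]
296 196 [433.3 306.9  44. ] 297.45694 [443.4 304.8   4.3]
```

View pics/w1z.png

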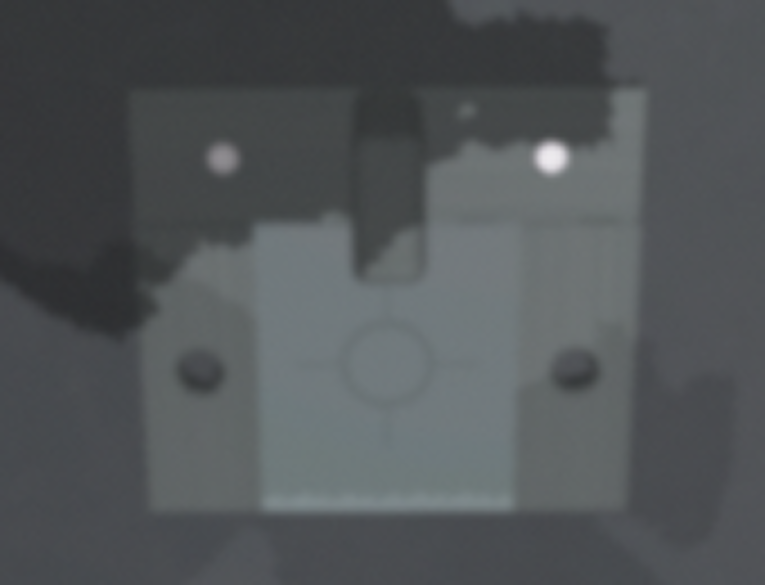

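```bash
cat >> h.py <<'E'
def mid(a,b):
    d=a-b;return ((a+b)/2).round(1),round(float(np.hypot(*d[:2])),1),round(float(np.arctan2(-d[0],d[1])),4)
E
python3 - <<'E'
from h import *
c=cam('wrist')
print(mid(onz(c,327.6,252,5),onz(c,244.5,252,5)))
m,_,y=mid(onz(c,327.6,252,5),onz(c,244.5,252,5))
print('tab from holes',m[:2]-50*np.array([np.cos(y),np.sin(y)]))
a=onz(c,285.5,232.5,44);b=onz(c,285.5,200,44);print('tab top',a,b,(a+b)/2, np.linalg.norm(a-b))
o=bot.get_obs();Rt=rot(o['orientation']);print(o['position'],'jaw yaw',np.arctan2(-Rt[0,2],Rt[1,2]))
E
```

```text
(array([495.3, 275.7,   5. ]), 84.1, -0.3796)
tab from holes [448.85935353 294.22744869]
tab top [461.21516195 288.08128596  44.        ] [434.32457841 298.70203594  44.        ] [447.76987018 293.39166095  44.        ] 28.91200119078086
[440.03359648 293.65479477 152.46805152] jaw yaw -0.3777354127477787
```

arm_command(steps=[{"dx":8.5,"dy":1.5,"dz":-30,"spin":0},{"dx":8.5,"dy":1.5,"dz":-75,"spin":0},{"dx":8.5,"dy":1.5,"dz":-115,"spin":0},{"dx":8.5,"dy":1.5,"dz":-137,"spin":0},{"dx":8.5,"dy":1.5,"dz":-138,"spin":0}], claw=1)

```text
time_s: 2.05
position: [445.5, 294.1, 11.1]
orientation: [2.349, 1.565, -2.74]
wrist_force: [-0.6, 0.2, 0.7]
grip_width: 85.3
```

arm_command(steps=[{"dx":0,"dy":0,"dz":0,"spin":0},{"dx":0,"dy":0,"dz":0,"spin":0},{"dx":0,"dy":0,"dz":0,"spin":0},{"dx":0,"dy":0,"dz":0,"spin":0},{"dx":0,"dy":0,"dz":0,"spin":0},{"dx":0,"dy":0,"dz":0,"spin":0},{"dx":0,"dy":0,"dz":0,"spin":0}], claw=0)

```text
time_s: 2.75
position: [449.5, 294.1, 14.6]
orientation: [-0.734, 1.569, 0.458]
wrist_force: [-0.7, 0.5, 4.9]
grip_width: 12.9
```

arm_command(steps=[{"dx":0,"dy":0,"dz":30,"spin":0},{"dx":0,"dy":0,"dz":80,"spin":0},{"dx":0,"dy":-30,"dz":110,"spin":0.1},{"dx":-5,"dy":-75,"dz":120,"spin":0.22},{"dx":-10,"dy":-120,"dz":120,"spin":0.34},{"dx":-15,"dy":-160,"dz":120,"spin":0.46},{"dx":-18,"dy":-184,"dz":120,"spin":0.51},{"dx":-18,"dy":-184,"dz":120,"spin":0.51},{"dx":-18,"dy":-184,"dz":120,"spin":0.51}])

```text
time_s: 3.65
position: [430.0, 109.4, 132.9]
orientation: [0.83, 1.57, 2.529]
wrist_force: [0.0, -0.3, -0.5]
grip_width: 13.2
```

Run:
```python
from h import *
c=cam('wrist','w2.png')
o=bot.get_obs();Rt=rot(o['orientation']);print(o['time_s'],o['position'],'jaw yaw',np.arctan2(-Rt[0,2],Rt[1,2]),o['grip_width'],o['wrist_force'])
```

```text
3.7 [430.24511435 109.98382159 133.01854113] jaw yaw 0.13013090387685647 13.146163256713324 [ 0.0833188  -0.20795687 -0.70406891]
```

View pics/w2.png

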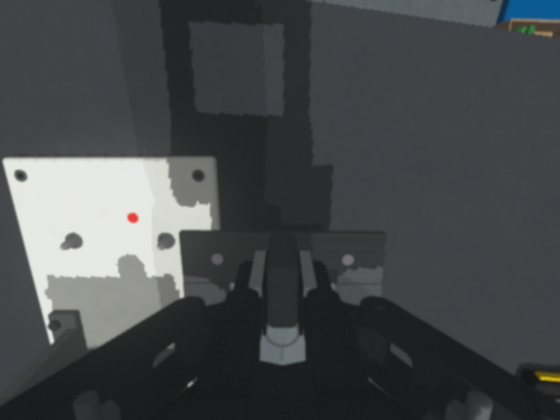

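Run:
```python
from h import *
c=cam('wrist')
im=c['color'][:,:,::-1]
cv2.imwrite('pics/w2z.png',cv2.resize(im[150:280,0:225],None,fx=3.5,fy=3.5,interpolation=cv2.INTER_CUBIC))
cv2.imwrite('pics/w2y.png',cv2.resize(im[215:375,170:400],None,fx=3.4,fy=3.4,interpolation=cv2.INTER_CUBIC))
```

```text
(no output)
```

View pics/w2z.png

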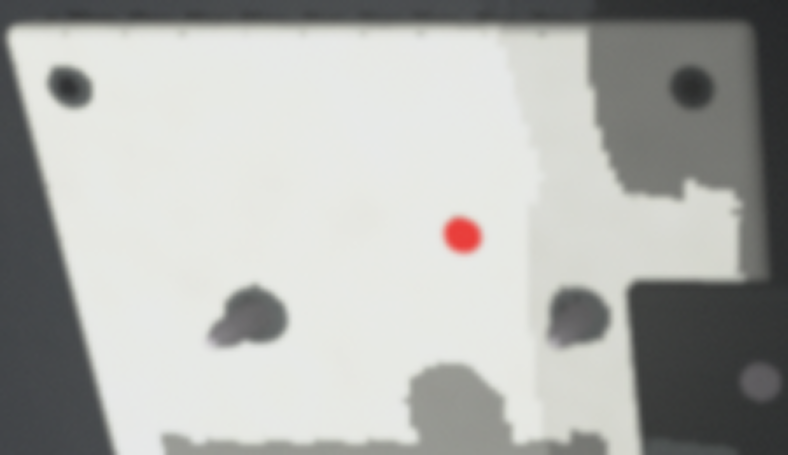

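View pics/w2y.png

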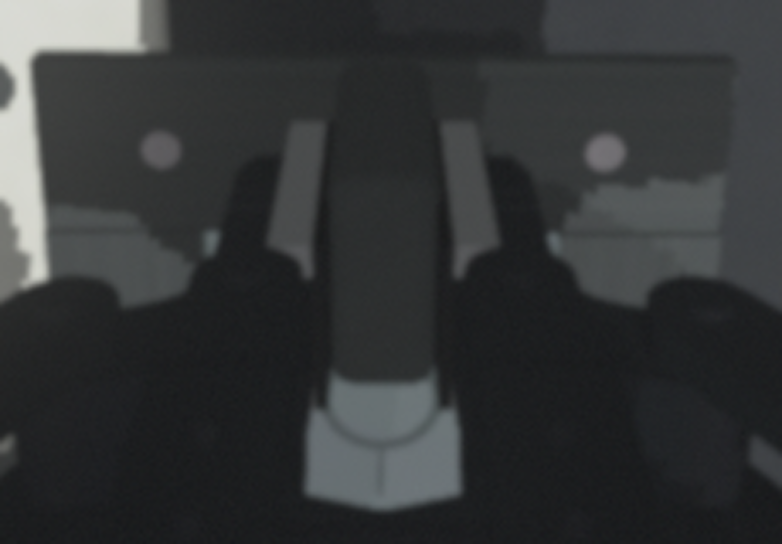

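Run:
```python
from h import *
c=cam('wrist')
o=bot.get_obs();Rt=rot(o['orientation']);p=o['position'];print('TCP',p,'jaw yaw',np.arctan2(-Rt[0,2],Rt[1,2]))
z=lambda x,y:(170+x/3.4-.4,215+y/3.4-.4)
q=lambda x,y:(x/3.5-.4,150+y/3.5-.4)
zu=p[2]-13.3
a,b=onz(c,*z(735,63),zu+5),onz(c,*z(33,60),zu+5); m,L,y=mid(a,b);print('rear corners',m,L,y,'-> plate origin',m[:2]+65*np.array([np.cos(y),np.sin(y)]))
a,b=onz(c,*z(605,152),zu+6),onz(c,*z(160,150),zu+6); m,L,y2=mid(a,b);print('studs',m,L,y2)
r=onz(c,*z(382,443),zu);print('ring',r, r[:2]-9.3*np.array([np.cos(y),np.sin(y)]))
a,b=onz(c,*q(556,340),29.5),onz(c,*q(214,337),29.5); print('pins',a,b,mid(a,b))
a,b=onz(c,*q(582,316),12),onz(c,*q(258,315),12); print('pinbase',a,b,mid(a,b))
s=onz(c,*q(462,235),12);print('spot',s)
a,b=onz(c,*q(692,87),12),onz(c,*q(70,87),12); print('screws',a,b,mid(a,b))
```

```text
TCP [430.44787655 110.52170828 133.16802748] jaw yaw 0.13197317255131089
rear corners [414.1 109.2 124.9] 106.8 0.1258 -> plate origin [478.58634465 117.35544935]
studs [428.5 110.9 125.9] 69.1 0.1253
ring [487.77860961 118.56479525 119.86802748] [478.55210183 117.39793865]
pins [477.51676287  10.52551477  29.5       ] [487.57243564 -72.35697101  29.5       ] (array([482.5, -30.9,  29.5]), 83.5, 0.1207)
pinbase [478.45533017  10.67352776  12.        ] [489.12438105 -72.90339235  12.        ] (array([483.8, -31.1,  12. ]), 84.3, 0.127)
spot [460.08158266 -20.08979799  12.        ]
screws [414.31776971  35.95123242  12.        ] [ 434.08411705 -114.59445943   12.        ] (array([424.2, -39.3,  12. ]), 151.8, 0.1306)
```

arm_command(steps=[{"dx":0,"dy":0,"dz":-40,"spin":0},{"dx":0,"dy":0,"dz":-82,"spin":0},{"dx":0,"dy":0,"dz":-82,"spin":0},{"dx":0,"dy":0,"dz":-82,"spin":0}])

```text
time_s: 4.2
position: [429.5, 110.4, 50.7]
orientation: [1.494, 1.568, -3.086]
wrist_force: [0.3, -0.9, -1.1]
grip_width: 13.3
```

Run:
```python
from h import *
c=cam('wrist','w3.png')
im=c['color'][:,:,::-1]
cv2.imwrite('pics/w3z.png',cv2.resize(im[100:300,0:225],None,fx=3,fy=3,interpolation=cv2.INTER_CUBIC))
cv2.imwrite('pics/w3y.png',cv2.resize(im[215:375,170:400],None,fx=3.4,fy=3.4,interpolation=cv2.INTER_CUBIC))
```

```text
(no output)
```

View pics/w3z.png

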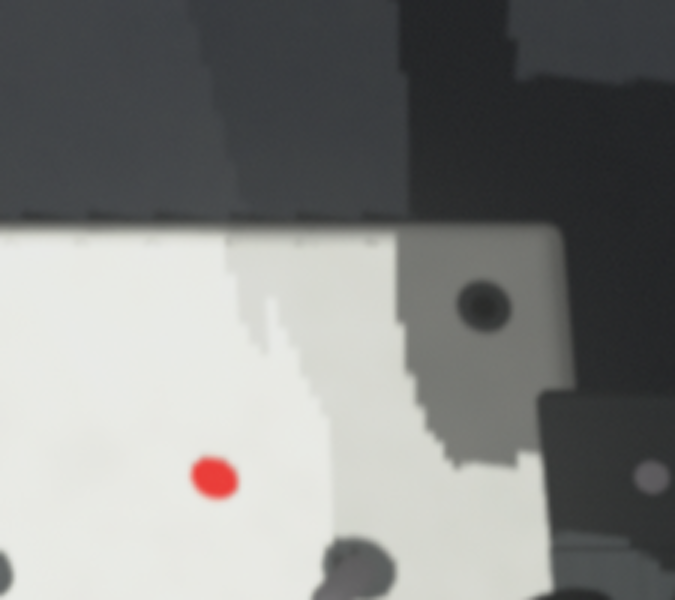

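View pics/w3y.png

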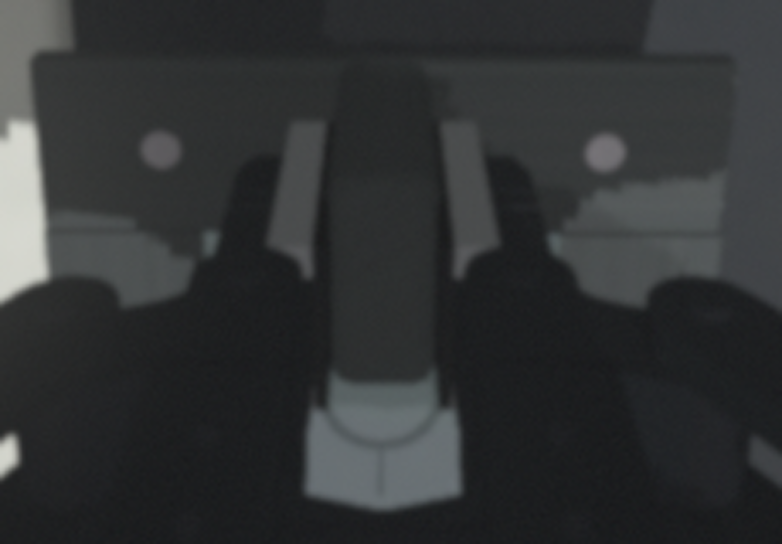

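Run:
```python
from h import *
c=cam('wrist')
im=c['color'][:,:,::-1]
cv2.imwrite('pics/w3x.png',cv2.resize(im[260:330,60:190],None,fx=6,fy=6,interpolation=cv2.INTER_CUBIC))
# deck edges in top image
t=cam('top'); 
g=cv2.cvtColor(t['color'],cv2.COLOR_RGB2GRAY); cv2.imwrite('pics/t3.png',cv2.resize(t['color'][145:295,150:330,::-1],None,fx=4.4,fy=4,interpolation=cv2.INTER_CUBIC))
def edge(A,B,n):  # subpixel edge pts along line A-B, scanning across in u
    P=[]
    for s in np.linspace(.06,.94,n):
        u0,v=A[0]+(B[0]-A[0])*s, int(round(A[1]+(B[1]-A[1])*s))
        us=np.arange(int(u0)-6,int(u0)+8); row=g[v,us].astype(float); d=np.abs(np.diff(row)); k=d.argmax()
        if d[k]<40: continue
        w=d[max(k-1,0):k+2]; P.append((us[max(k-1,0):k+2]@w/w.sum()+.5,v))
    return np.array(P)
for A,B in (((299,159),(317,271)),((244,168),(260,279))):
    P=edge(A,B,60); W=np.array([onz(t,u,v,12)[:2] for u,v in P])
    vx,vy,x0,y0=cv2.fitLine(W.astype(np.float32),cv2.DIST_HUBER,0,.01,.01).ravel()
    print(len(P),np.arctan(vy/vx), x0,y0)
```

```text
58 0.130406 599.56836 -109.15282
60 0.13184467 577.3592 72.65125
```

View pics/w3x.png

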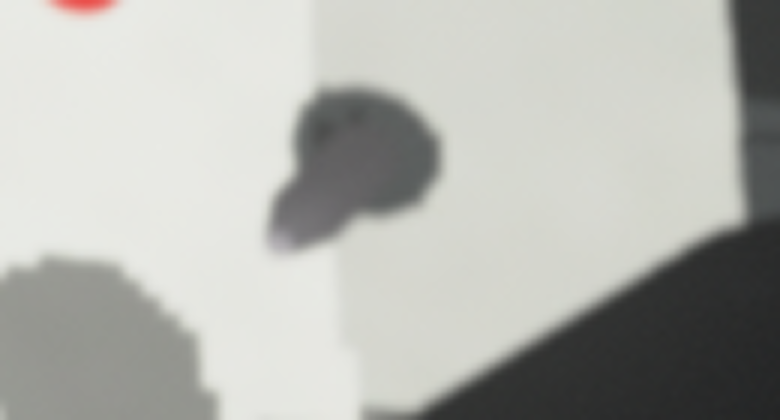

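Run:
```python
from h import *
c=cam('wrist')
o=bot.get_obs();p=o['position'];print('TCP',p, o['time_s'])
z=lambda x,y:(170+x/3.4-.4,215+y/3.4-.4)
for yaw in (.131,.126):
    ex=np.array([np.cos(yaw),np.sin(yaw)]);ey=np.array([-ex[1],ex[0]])
    zu=p[2]-13.3
    a,b=onz(c,*z(735,63),zu+5),onz(c,*z(33,60),zu+5); m,L,y=mid(a,b);o1=m[:2]+65*ex
    r=onz(c,*z(382,443),zu)[:2]-9.3*ex
    tip=onz(c,106.4,299.6,30)[:2]; seat=tip-42*ey
    print(m,L,y,'plate',o1,r,'seat',seat,'shift',seat-(o1+r)/2)
    print('spot',onz(c,0+214/3-.4,100+478/3-.4,12))
```

```text
TCP [432.87385937 110.19653866  53.72796428] 4.4
[416.6 109.2  45.4] 106.8 0.1266 plate [481.04306465 117.69066657] [481.40248282 117.37908379] seat [485.79066369 -32.74136522] shift [   4.56788995 -150.2762404 ]
spot [465.83760032 -22.89847967  12.        ]
[416.6 109.2  45.4] 106.8 0.1266 plate [481.08471227 117.36834646] [481.39652401 117.42520036] seat [485.58239531 -32.76827599] shift [   4.34177717 -150.1650494 ]
spot [465.83760032 -22.89847967  12.        ]
```

Run:
```python
from h import *
c=bot.read_camera('wrist')
def setpose(c,p,yaw):
    # tool x down, tool z=(-s,c,0)
    s,k=np.sin(yaw),np.cos(yaw); X=np.array([0,0,-1.]);Z=np.array([-s,k,0]);Y=np.cross(Z,X)
    T=np.eye(4);T[:3,:3]=np.c_[X,Y,Z];T[:3,3]=p;T=T@np.array(c['hand_eye']);c['Rw'],c['pw']=T[:3,:3],T[:3,3]
z=lambda x,y:(170+x/3.4-.4,215+y/3.4-.4)
q=lambda x,y:(x/3.5-.4,150+y/3.5-.4)
yaw=.131;ex=np.array([np.cos(yaw),np.sin(yaw)]);ey=np.array([-ex[1],ex[0]])
for i,Z in ((2,133.3),(1,51.3)):
    setpose(c,(430.43,109.7,Z),yaw);zu=Z-13.3
    a,b=onz(c,*z(735,63),zu+5),onz(c,*z(33,60),zu+5); m,L,y=mid(a,b);o1=m[:2]+65*ex
    r=onz(c,*z(382,443),zu)[:2]-9.3*ex
    if i==1: tip=onz(c,106.4,299.6,30)[:2]; seat=tip-42*ey;sp=onz(c,0+214/3-.4,100+478/3-.4,12)
    else: a,b=onz(c,*q(556,340),30),onz(c,*q(214,337),30);m,L,y=mid(a,b);print(m,L,y);seat=m[:2];sp=onz(c,*q(462,235),12)
    print(o1,r,'seat',seat,'shift',seat-(o1+r)/2,'spot',sp)
```

```text
[482.5 -31.5  30. ] 83.4 0.1207
[478.64306465 117.09066657] [478.69012019 116.71212812] seat [482.5 -31.5] shift [   3.83340758 -148.40139734] spot [460.2586972  -20.90116243  12.        ]
[478.64306465 117.09066657] [478.69012019 116.71212812] seat [481.27059355 -31.95803392] shift [   2.60400113 -148.85943127] spot [461.63969948 -21.86965968  12.        ]
```

arm_command(steps=[{"dx":1,"dy":-45,"dz":0,"spin":0},{"dx":2,"dy":-90,"dz":0,"spin":0},{"dx":3,"dy":-130,"dz":0,"spin":0},{"dx":3,"dy":-148.6,"dz":0,"spin":0},{"dx":3,"dy":-148.6,"dz":0,"spin":0},{"dx":3,"dy":-148.6,"dz":-6,"spin":0},{"dx":3,"dy":-148.6,"dz":-10,"spin":0},{"dx":3,"dy":-148.6,"dz":-13,"spin":0},{"dx":3,"dy":-148.6,"dz":-13,"spin":0},{"dx":3,"dy":-148.6,"dz":-13,"spin":0}])

```text
time_s: 5.45
position: [433.8, -38.4, 38.2]
orientation: [-1.852, 1.57, -0.149]
wrist_force: [1.8, -1.2, -2.2]
grip_width: 13.3
```

Run:
```python
from h import *
c=cam('wrist','w4.png');s=cam('scene');t=cam('top')
o=bot.get_obs();print(o['position'],o['wrist_force'],o['wrist_torque'])
im=np.hstack([cv2.resize(s['color'][180:330,190:330],(420,450),interpolation=2),cv2.resize(t['color'][195:295,240:320],(360,450),interpolation=2)])
cv2.imwrite('pics/s4.png',im[:,:,::-1])
```

```text
[433.6397382  -38.55978842  38.35988957] [ 0.96028381 -0.67184834 -1.96856018] [-0.03492264 -0.2008433   0.09560261]
```

View pics/w4.png

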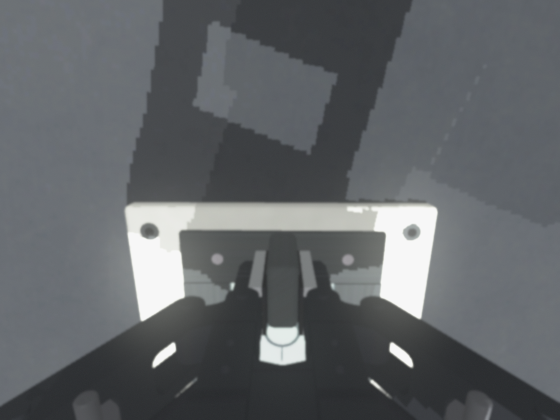

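View pics/s4.png

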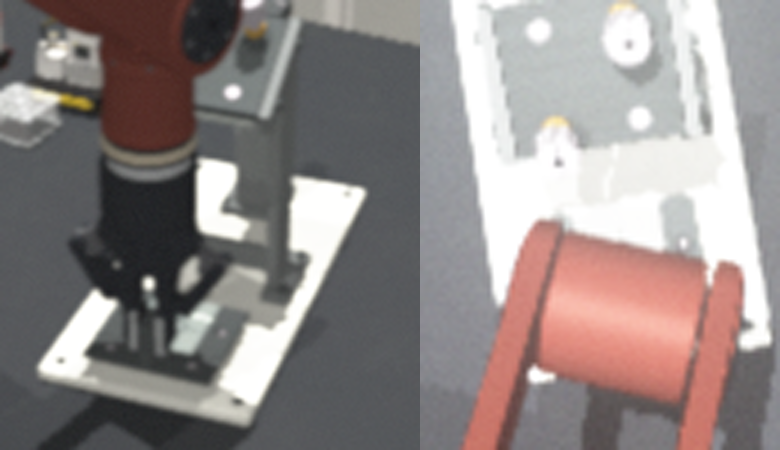

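arm_command(steps=[{"dx":0,"dy":0,"dz":-3,"spin":0},{"dx":0,"dy":0,"dz":-5,"spin":0},{"dx":0,"dy":0,"dz":-6,"spin":0},{"dx":0,"dy":0,"dz":-6,"spin":0}])

```text
time_s: 6.0
position: [433.7, -39.0, 32.3]
orientation: [-1.841, 1.57, -0.139]
wrist_force: [1.4, -1.3, -1.6]
grip_width: 13.0
```

No resistance, so the pins are entering the holes. Lowering the rest of the way.

arm_command(steps=[{"dx":0,"dy":0,"dz":-3,"spin":0},{"dx":0,"dy":0,"dz":-5.5,"spin":0},{"dx":0,"dy":0,"dz":-6.5,"spin":0},{"dx":0,"dy":0,"dz":-6.5,"spin":0}])

```text
time_s: 6.4
position: [433.8, -39.0, 26.5]
orientation: [1.534, 1.571, -3.047]
wrist_force: [-0.3, -0.7, 6.9]
grip_width: 13.2
```

arm_command(steps=[{"dx":0,"dy":0,"dz":0,"spin":0},{"dx":0,"dy":0,"dz":0,"spin":0},{"dx":0,"dy":0,"dz":0,"spin":0},{"dx":0,"dy":0,"dz":0,"spin":0},{"dx":0,"dy":0,"dz":20,"spin":0},{"dx":0,"dy":0,"dz":60,"spin":0},{"dx":-20,"dy":0,"dz":100,"spin":0},{"dx":-40,"dy":0,"dz":140,"spin":0},{"dx":-50,"dy":0,"dz":180,"spin":0},{"dx":-50,"dy":0,"dz":200,"spin":0},{"dx":-50,"dy":0,"dz":200,"spin":0}], claw=0.6)

```text
time_s: 7.5
position: [385.7, -39.6, 229.6]
orientation: [-1.978, 1.562, -0.276]
wrist_force: [0.7, -0.5, 0.6]
grip_width: 51.3
```

Run:
```python
from h import *
c=cam('wrist','w5.png');s=cam('scene','s5.png');t=cam('top')
o=bot.get_obs();print(o['time_s'],o['position'],o['qpos'])
im=c['color'];cv2.imwrite('pics/w5z.png',cv2.resize(im[100:420,100:460,::-1],None,fx=2,fy=1.8,interpolation=2))
```

```text
7.65 [382.53708775 -38.60777394 224.2765451 ] [-2.83703887e-01 -3.29363782e-01  2.14678411e+00  4.33639764e-05
  1.32673208e+00 -1.98574530e+00]
```

View pics/w5.png

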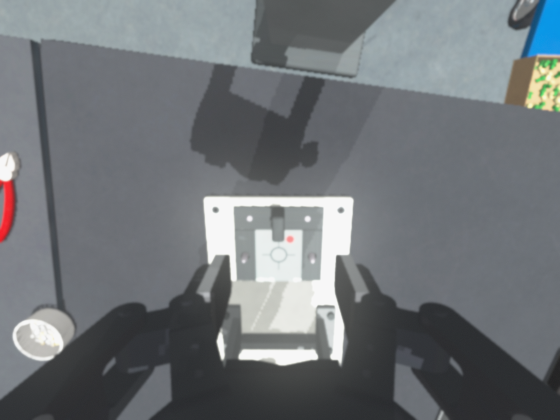

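View pics/s5.png

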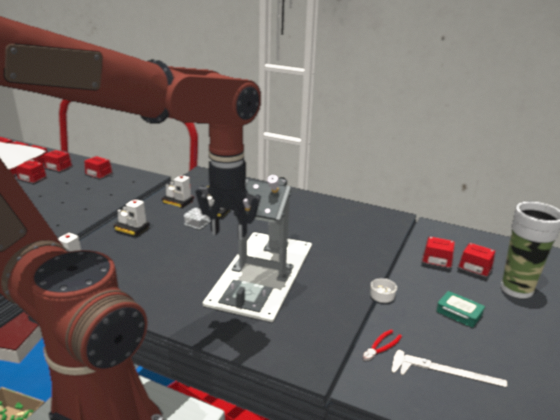

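Run:
```python
from h import *
c=cam('wrist');im=c['color']
cv2.imwrite('pics/w5z.png',cv2.resize(im[185:295,195:365,::-1],None,fx=4.5,fy=4.5,interpolation=2))
t=cam('top');s=cam('scene')
yaw=.131;ex=np.array([np.cos(yaw),np.sin(yaw),0]);ey=np.array([-ex[1],ex[0],0])
for seat in ([482,-32.4],):
  for n,(x,y,z) in dict(lo=(43,25,253.1),up=(98,-25,285.1),pinl=(0,42,30),pinr=(0,-42,30)).items():
    P=np.r_[seat,0]+x*ex+y*ey+[0,0,z]; u,v=proj(t,P); print(n,P.round(1),'top zoom',round((u-150)*4.4),round((v-145)*4),'scene',np.round(proj(s,P)))
hsv=cv2.cvtColor(im,cv2.COLOR_RGB2HSV);m=((hsv[...,1]>120)&((hsv[...,0]<8)|(hsv[...,0]>172))).astype(np.uint8);m[:190]=0;m[300:]=0;m[:,:200]=0;m[:,360:]=0
M=cv2.moments(m,True);print('spot px',M['m10']/M['m00'],M['m01']/M['m00'],M['m00'])
```

```text
lo [521.4  -2.  253.1] top zoom 530 345 scene [244. 197.]
up [582.4 -44.4 285.1] top zoom 599 241 scene [272. 179.]
pinl [476.5   9.2  30. ] top zoom 533 434 scene [232. 283.]
pinr [487.5 -74.   30. ] top zoom 653 417 scene [263. 290.]Traceback (most recent call last):
  File "<stdin>", line 10, in <module>
ZeroDivisionError: float division by zero
```

View pics/w5z.png

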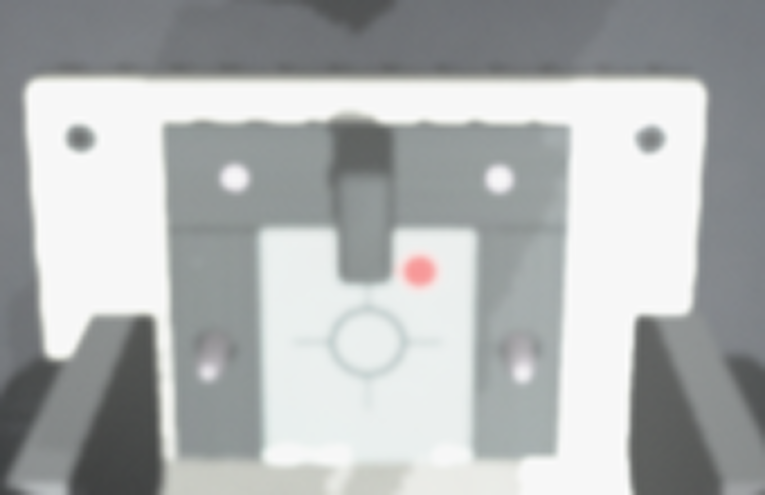

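```bash
cat >> h.py <<'E'
def off(c,spot,ring,yaw=.131):
    d=onz(c,*spot,12)-onz(c,*ring,12)
    return d[0]*np.cos(yaw)+d[1]*np.sin(yaw), -d[0]*np.sin(yaw)+d[1]*np.cos(yaw)
E
python3 - <<'E'
from h import *
c=cam('wrist')
f=lambda x,y:(195+x/4.5,185+y/4.5)
print(off(c,f(419,271),f(367,342)))
o=bot.get_obs();print(o['time_s'],o['position'])
E
```

```text
(np.float64(-21.3331941403531), np.float64(14.340353358899897))
7.85 [382.38638281 -38.57005418 223.87368938]
```

arm_command(steps=[{"dx":0,"dy":0,"dz":45,"spin":0.1},{"dx":0,"dy":0,"dz":85,"spin":0.2},{"dx":40,"dy":10,"dz":90,"spin":0.3},{"dx":85,"dy":22,"dz":90,"spin":0.4},{"dx":128,"dy":33,"dz":90,"spin":0.45},{"dx":145,"dy":38,"dz":90,"spin":0.45},{"dx":145,"dy":38,"dz":90,"spin":0.45},{"dx":145,"dy":38,"dz":90,"spin":0.45}])

```text
time_s: 8.65
position: [527.7, -0.8, 314.3]
orientation: [0.943, 1.567, 3.095]
wrist_force: [0.3, -0.0, -0.2]
grip_width: 51.2
```

Run:
```python
from h import *
c=cam('wrist','w6.png');s=cam('scene');t=cam('top')
o=bot.get_obs();print(o['time_s'],o['position'],o['qpos'])
im=np.hstack([cv2.resize(s['color'][120:270,190:330],(420,450),interpolation=2),cv2.resize(t['color'][165:275,240:320],(330,450),interpolation=2)])
cv2.imwrite('pics/s6.png',im[:,:,::-1])
```

```text
8.8 [527.3847345   -1.15561082 315.51190393] [-1.35220552e-01 -5.11051597e-02  1.74295019e+00 -1.61860641e-04
  1.45060564e+00 -2.28664872e+00]
```

View pics/w6.png

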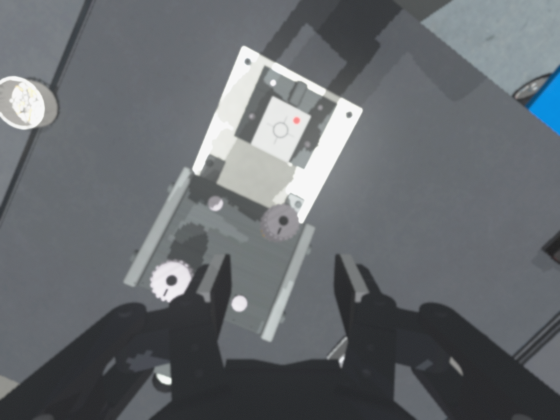

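View pics/s6.png

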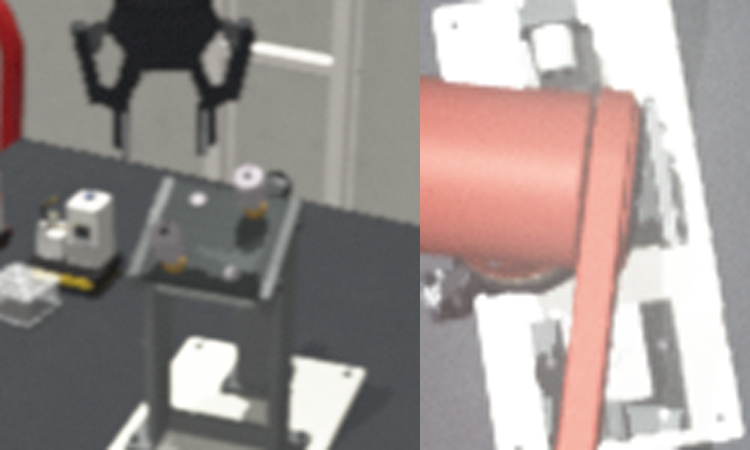

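Run:
```python
from h import *
c=cam('wrist');im=c['color']
cv2.imwrite('pics/w6z.png',cv2.resize(im[190:310,140:320,::-1],None,fx=4.4,fy=4.4,interpolation=2))
cv2.imwrite('pics/w6y.png',cv2.resize(im[80:180,220:340,::-1],None,fx=5,fy=5,interpolation=2))
o=bot.get_obs();print(o['position'])
print(onz(c,281,222,253.1),onz(c,172,281,285.1))
print(off(c,(296.5,120.5),(281,130)))
```

```text
[527.48882608  -1.20251708 315.79272184]
[525.02320762  -2.46112291 253.1       ] [585.41903633 -44.07218401 285.1       ]
(np.float64(-20.720300422492958), np.float64(13.735636099654574))
```

View pics/w6z.png

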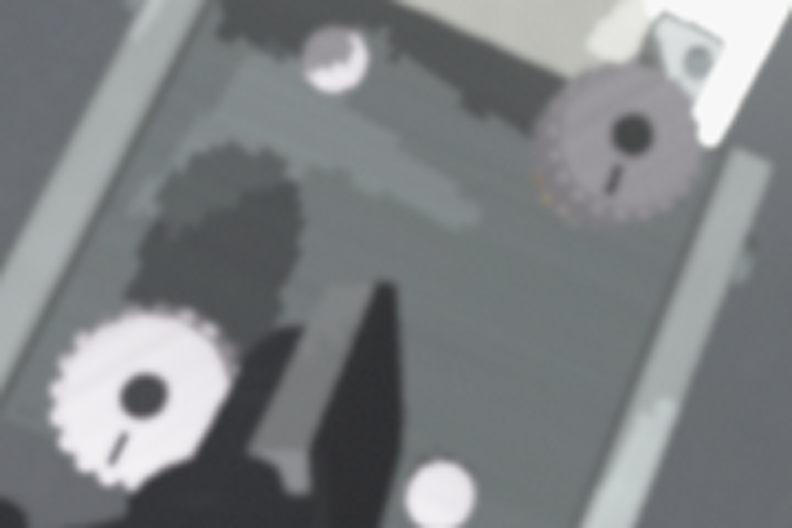

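arm_command(steps=[{"dx":1.7,"dy":0,"dz":-40,"spin":0},{"dx":1.7,"dy":0,"dz":-75,"spin":0},{"dx":1.7,"dy":0,"dz":-90,"spin":0},{"dx":1.7,"dy":0,"dz":-90,"spin":0}])

```text
time_s: 9.25
position: [527.7, -0.9, 223.2]
orientation: [0.865, 1.565, 3.016]
wrist_force: [-0.6, 1.1, -0.6]
grip_width: 51.2
```

arm_command(steps=[{"dx":0,"dy":0,"dz":0,"spin":0},{"dx":0,"dy":0,"dz":0,"spin":0},{"dx":0,"dy":0,"dz":0,"spin":0},{"dx":0,"dy":0,"dz":0,"spin":0}], claw=0)

```text
time_s: 9.65
position: [531.4, -1.2, 228.4]
orientation: [-2.416, 1.567, -0.265]
wrist_force: [-3.5, 0.6, 5.4]
grip_width: 26.6
```

Run:
```python
from h import *
c=cam('wrist','w7.png')
o=bot.get_obs();print(o['time_s'],o['position'],o['wrist_force'],o['wrist_torque'],o['grip_width'])
```

```text
9.7 [531.33827595  -1.1747907  228.37070855] [-3.25908316  1.29472019  6.9915928 ] [-0.34909922  0.19205873 -0.44151021] 26.755747402594675
```

View pics/w7.png

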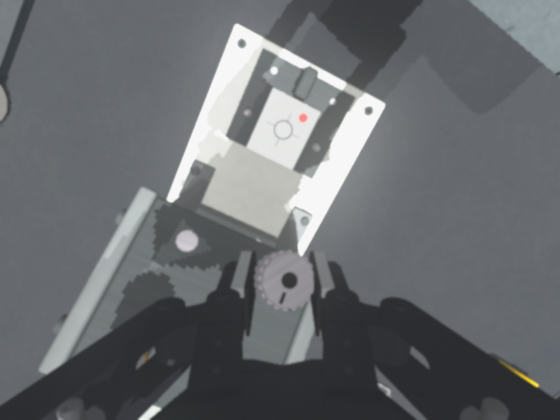

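arm_command(steps=[{"dx":0,"dy":0,"dz":0,"spin":-0.1},{"dx":0,"dy":0,"dz":0,"spin":-0.2},{"dx":0,"dy":0,"dz":0,"spin":-0.3},{"dx":0,"dy":0,"dz":0,"spin":-0.3}])

```text
time_s: 10.1
position: [533.3, -1.0, 226.9]
orientation: [-1.896, 1.562, -0.047]
wrist_force: [4.9, 1.5, -2.7]
grip_width: 24.3
```

```bash
cat >> h.py <<'E'
def look(name):
    c=cam('wrist',name); hsv=cv2.cvtColor(c['color'],cv2.COLOR_RGB2HSV).astype(int)
    o=bot.get_obs();print(round(o['time_s'],2),o['position'].round(1),'F',o['wrist_force'].round(1),'T',o['wrist_torque'].round(2),'w',round(o['grip_width'],1),'j6',o['qpos'][5].round(2))
    r=c['color'].astype(int);m=((r[...,0]-r[...,1]>60)&(abs(r[...,1]-r[...,2])<45)).astype(np.uint8)
    n,_,st,ce=cv2.connectedComponentsWithStats(m)
    for i in range(1,n):
        if 8<st[i,4]<300:
            u,v=ce[i]; P=onz(c,u,v,12); d=P[:2]-np.array([482.,-32.4]); y=.131
            X,Y=d[0]*np.cos(y)+d[1]*np.sin(y),-d[0]*np.sin(y)+d[1]*np.cos(y)
            if abs(X)<60 and abs(Y)<50: print('spot px',ce[i].round(1),'stand approx',round(X,1),round(Y,1))
    return c
E
python3 -c "
from h import *
look('w8.png')"
```

```text
10.15 [533.3  -1.  226.9] F [ 3.9  2.2 -2.5] T [-0.54 -1.27 -0.57] w 24.6 j6 -1.98
spot px [281.7 111. ] stand approx -20.5 13.1
```

View pics/w8.png

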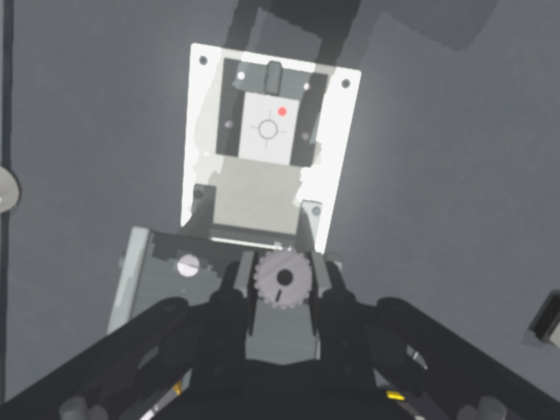

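arm_command(steps=[{"dx":0,"dy":0,"dz":0,"spin":-0.12},{"dx":0,"dy":0,"dz":0,"spin":-0.24},{"dx":0,"dy":0,"dz":0,"spin":-0.36},{"dx":0,"dy":0,"dz":0,"spin":-0.48},{"dx":0,"dy":0,"dz":0,"spin":-0.6},{"dx":0,"dy":0,"dz":0,"spin":-0.6}])

```text
time_s: 10.75
position: [533.6, -2.7, 226.9]
orientation: [-1.488, 1.561, -0.234]
wrist_force: [4.6, -10.8, -4.0]
grip_width: 24.4
```

```bash
python3 -c "
from h import *
look('w9.png')"
```

```text
10.8 [533.5  -2.7 226.9] F [  5.6 -11.2  -3.6] T [ 1.27 -1.51  1.56] w 24.8 j6 -1.39
spot px [241.5 124.4] stand approx -20.4 9.8
```

View pics/w9.png

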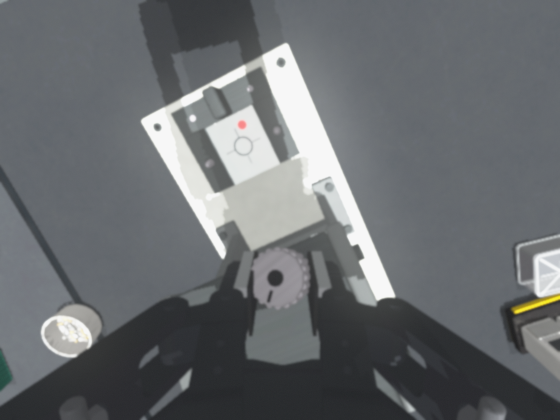

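```bash
python3 -c "
from h import *
c=cam('wrist')
print(off(c,(241.5,124.4),(243,146)))"
```

```text
(np.float64(-21.561889147140253), np.float64(9.469889895729313))
```

arm_command(steps=[{"dx":0,"dy":0,"dz":0,"spin":0},{"dx":0,"dy":0,"dz":0,"spin":0},{"dx":0,"dy":0,"dz":0,"spin":0},{"dx":0,"dy":0,"dz":0,"spin":0.14},{"dx":0,"dy":0,"dz":0,"spin":0.28},{"dx":0,"dy":0,"dz":0,"spin":0.42},{"dx":0,"dy":0,"dz":0,"spin":0.56},{"dx":0,"dy":0,"dz":0,"spin":0.7},{"dx":0,"dy":0,"dz":0,"spin":0.84},{"dx":0,"dy":0,"dz":0,"spin":0.92},{"dx":0,"dy":0,"dz":0,"spin":0.92}], claw=0.5)

```text
time_s: 11.95
position: [529.8, -0.6, 225.5]
orientation: [0.714, 1.57, 2.886]
wrist_force: [0.7, -0.2, -0.5]
grip_width: 42.7
```

arm_command(steps=[{"dx":0,"dy":0,"dz":0,"spin":0},{"dx":0,"dy":0,"dz":0,"spin":0},{"dx":0,"dy":0,"dz":0,"spin":0},{"dx":0,"dy":0,"dz":0,"spin":-0.13},{"dx":0,"dy":0,"dz":0,"spin":-0.26},{"dx":0,"dy":0,"dz":0,"spin":-0.39},{"dx":0,"dy":0,"dz":0,"spin":-0.52},{"dx":0,"dy":0,"dz":0,"spin":-0.65},{"dx":0,"dy":0,"dz":0,"spin":-0.78},{"dx":0,"dy":0,"dz":0,"spin":-0.91},{"dx":0,"dy":0,"dz":0,"spin":-0.95},{"dx":0,"dy":0,"dz":0,"spin":-0.95}], claw=0)

```text
time_s: 13.15
position: [530.8, -2.0, 226.6]
orientation: [-1.667, 1.569, -0.443]
wrist_force: [-0.3, -8.8, 2.6]
grip_width: 24.2
```

```bash
python3 -c "
from h import *
look('w10.png')"
```

```text
13.2 [530.8  -2.  226.6] F [-0.5 -7.9  1.8] T [ 0.81 -0.44  1.15] w 24.4 j6 -1.36
spot px [236.6 132. ] stand approx -20.4 4.9
```

View pics/w10.png

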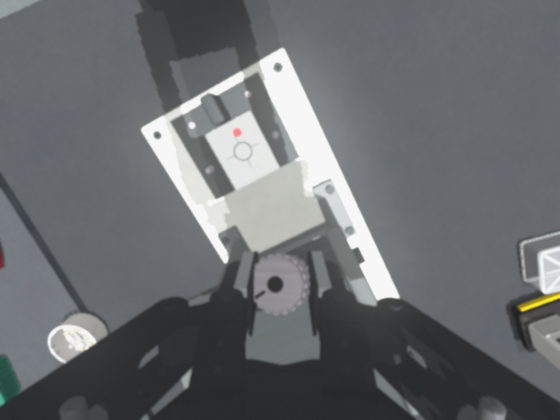

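arm_command(steps=[{"dx":0,"dy":0,"dz":0,"spin":0},{"dx":0,"dy":0,"dz":0,"spin":0},{"dx":0,"dy":0,"dz":0,"spin":0},{"dx":0,"dy":0,"dz":0,"spin":0.14},{"dx":0,"dy":0,"dz":0,"spin":0.28},{"dx":0,"dy":0,"dz":0,"spin":0.42},{"dx":0,"dy":0,"dz":0,"spin":0.56},{"dx":0,"dy":0,"dz":0,"spin":0.7},{"dx":0,"dy":0,"dz":0,"spin":0.84},{"dx":0,"dy":0,"dz":0,"spin":0.92},{"dx":0,"dy":0,"dz":0,"spin":0.92}], claw=0.5)

```text
time_s: 14.3
position: [529.9, -0.5, 225.5]
orientation: [0.376, 1.57, 2.518]
wrist_force: [0.4, 0.0, 0.0]
grip_width: 42.6
```

arm_command(steps=[{"dx":0,"dy":0,"dz":0,"spin":0},{"dx":0,"dy":0,"dz":0,"spin":0},{"dx":0,"dy":0,"dz":0,"spin":0},{"dx":0,"dy":0,"dz":0,"spin":-0.13},{"dx":0,"dy":0,"dz":0,"spin":-0.26},{"dx":0,"dy":0,"dz":0,"spin":-0.39},{"dx":0,"dy":0,"dz":0,"spin":-0.52},{"dx":0,"dy":0,"dz":0,"spin":-0.65},{"dx":0,"dy":0,"dz":0,"spin":-0.78},{"dx":0,"dy":0,"dz":0,"spin":-0.91},{"dx":0,"dy":0,"dz":0,"spin":-0.95},{"dx":0,"dy":0,"dz":0,"spin":-0.95}], claw=0)

```text
time_s: 15.5
position: [531.4, -2.1, 225.8]
orientation: [-1.376, 1.567, -0.182]
wrist_force: [2.0, -11.0, -2.2]
grip_width: 24.4
```

```bash
python3 -c "
from h import *
look('w11.png')"
```

```text
15.55 [531.4  -2.1 225.9] F [  1.1 -11.   -2.5] T [ 1.13 -1.16  1.51] w 24.2 j6 -1.33
spot px [230.8 134.6] stand approx -20.6 -0.2
```

View pics/w11.png

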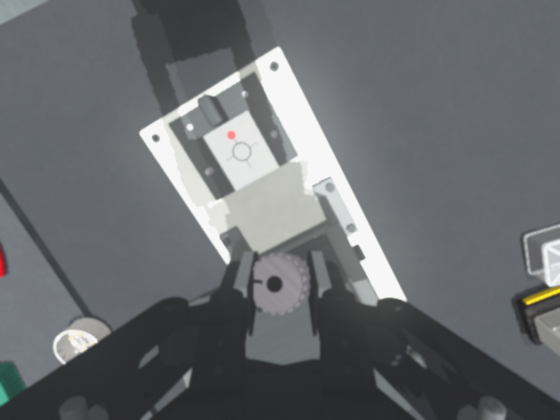

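arm_command(steps=[{"dx":0,"dy":0,"dz":0,"spin":0},{"dx":0,"dy":0,"dz":0,"spin":0},{"dx":0,"dy":0,"dz":0,"spin":0},{"dx":0,"dy":0,"dz":40,"spin":0},{"dx":0,"dy":0,"dz":85,"spin":0},{"dx":10,"dy":-7,"dz":112,"spin":0.05},{"dx":45,"dy":-31,"dz":112,"spin":0.05},{"dx":61,"dy":-42.4,"dz":112,"spin":0.05},{"dx":61,"dy":-42.4,"dz":112,"spin":0.05},{"dx":61,"dy":-42.4,"dz":112,"spin":0.05}], claw=0.6)

```text
time_s: 16.55
position: [590.6, -42.8, 336.9]
orientation: [1.457, 1.568, 2.698]
wrist_force: [0.0, 1.2, -0.4]
grip_width: 51.1
```

```bash
python3 -c "
from h import *
c=look('w12.png')
o=bot.get_obs();print(o['qpos'])"
```

```text
16.6 [590.3 -42.5 337. ] F [ 1.4  0.5 -0.1] T [-0.02 -0.02  0.05] w 51.2 j6 -1.43
spot px [256.9  77.9] stand approx -20.5 -0.1
[-1.90800317e-01  8.22220130e-02  1.56873112e+00  6.19664149e-04
  1.49286278e+00 -1.43318616e+00]
```

View pics/w12.png

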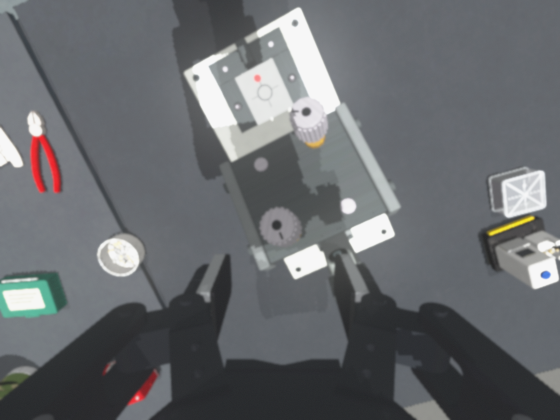

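```bash
python3 -c "
from h import *
c=cam('wrist');o=bot.get_obs();print(o['position'])
P=onz(c,277.5,226,285.1);print(P, 'centre',P[:2]+7*np.array([.991,.131]))
P=onz(c,306,112,253.1);print(P, 'centre low',P[:2]+7*np.array([.991,.131]))"
```

```text
[590.22399648 -42.45547491 337.21402999]
[585.25567074 -43.55394494 285.1       ] centre [592.19267074 -42.63694494]
[523.04523273  -1.55232994 253.1       ] centre low [529.98223273  -0.63532994]
```

arm_command(steps=[{"dx":0.5,"dy":0,"dz":-40,"spin":0},{"dx":0.5,"dy":0,"dz":-70,"spin":0},{"dx":0.5,"dy":0,"dz":-80,"spin":0},{"dx":0.5,"dy":0,"dz":-80,"spin":0}])

```text
time_s: 17.05
position: [589.8, -42.4, 255.7]
orientation: [1.671, 1.566, 2.914]
wrist_force: [0.0, 0.6, -0.2]
grip_width: 51.0
```

arm_command(steps=[{"dx":0,"dy":0,"dz":0,"spin":0},{"dx":0,"dy":0,"dz":0,"spin":0},{"dx":0,"dy":0,"dz":0,"spin":0},{"dx":0,"dy":0,"dz":0,"spin":0.13},{"dx":0,"dy":0,"dz":0,"spin":0.26},{"dx":0,"dy":0,"dz":0,"spin":0.39},{"dx":0,"dy":0,"dz":0,"spin":0.39}], claw=0)

```text
time_s: 17.75
position: [594.0, -44.2, 259.3]
orientation: [-1.865, 1.564, -0.233]
wrist_force: [4.9, -3.0, -4.5]
grip_width: 24.4
```

```bash
python3 -c "
from h import *
look('w13.png')"
```

```text
17.8 [594.  -44.2 259.2] F [ 4.7 -2.5 -3.9] T [-0.13 -1.11  0.29] w 24.6 j6 -1.82
spot px [297.   64.1] stand approx -17.0 -0.0
```

View pics/w13.png

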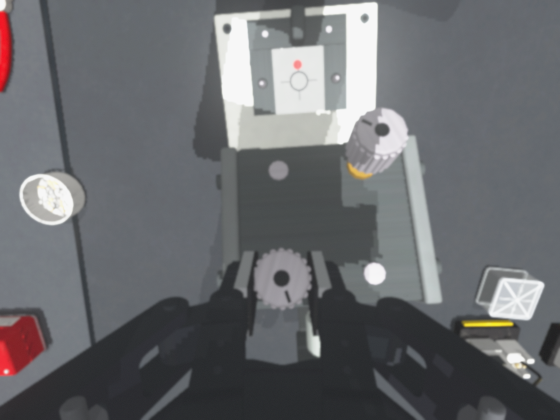

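Works in the right direction. Finish this stroke, then regrip for another.

arm_command(steps=[{"dx":0,"dy":0,"dz":0,"spin":0.13},{"dx":0,"dy":0,"dz":0,"spin":0.26},{"dx":0,"dy":0,"dz":0,"spin":0.39},{"dx":0,"dy":0,"dz":0,"spin":0.5},{"dx":0,"dy":0,"dz":0,"spin":0.5}])

```text
time_s: 18.3
position: [593.4, -43.2, 259.9]
orientation: [-2.321, 1.565, -0.194]
wrist_force: [1.2, 4.0, -1.1]
grip_width: 24.3
```

arm_command(steps=[{"dx":0,"dy":0,"dz":0,"spin":0},{"dx":0,"dy":0,"dz":0,"spin":0},{"dx":0,"dy":0,"dz":0,"spin":0},{"dx":0,"dy":0,"dz":0,"spin":-0.14},{"dx":0,"dy":0,"dz":0,"spin":-0.28},{"dx":0,"dy":0,"dz":0,"spin":-0.42},{"dx":0,"dy":0,"dz":0,"spin":-0.56},{"dx":0,"dy":0,"dz":0,"spin":-0.7},{"dx":0,"dy":0,"dz":0,"spin":-0.84},{"dx":0,"dy":0,"dz":0,"spin":-0.9},{"dx":0,"dy":0,"dz":0,"spin":-0.9}], claw=0.5)

```text
time_s: 19.4
position: [591.2, -43.2, 257.5]
orientation: [1.534, 1.569, 2.766]
wrist_force: [0.1, 0.2, -0.6]
grip_width: 42.6
```

arm_command(steps=[{"dx":0,"dy":0,"dz":0,"spin":0},{"dx":0,"dy":0,"dz":0,"spin":0},{"dx":0,"dy":0,"dz":0,"spin":0},{"dx":0,"dy":0,"dz":0,"spin":0.13},{"dx":0,"dy":0,"dz":0,"spin":0.26},{"dx":0,"dy":0,"dz":0,"spin":0.39},{"dx":0,"dy":0,"dz":0,"spin":0.52},{"dx":0,"dy":0,"dz":0,"spin":0.65},{"dx":0,"dy":0,"dz":0,"spin":0.78},{"dx":0,"dy":0,"dz":0,"spin":0.9},{"dx":0,"dy":0,"dz":0,"spin":0.9}], claw=0)

```text
time_s: 20.5
position: [592.0, -44.0, 257.9]
orientation: [-3.133, 1.568, -1.003]
wrist_force: [-1.6, 0.8, 0.7]
grip_width: 25.2
```

```bash
python3 -c "
from h import *
look('w14.png')"
```

```text
20.55 [592.  -44.  257.9] F [-2.4 -0.5  0.3] T [-1.59 -0.53 -0.89] w 24.4 j6 -2.32
spot px [341.3  99.4] stand approx -4.4 0.1
```

View pics/w14.png

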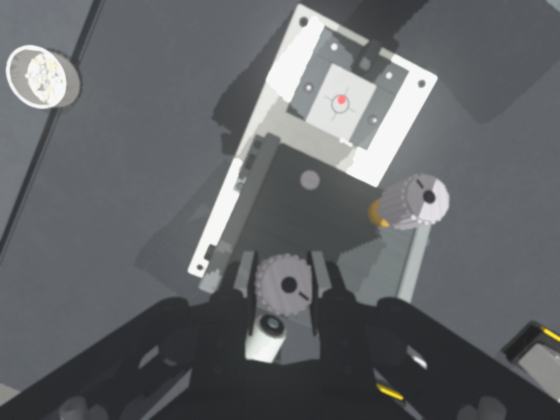

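```bash
python3 -c "
from h import *
c=cam('wrist');im=c['color']
cv2.imwrite('pics/w14z.png',cv2.resize(im[60:145,290:395,::-1],None,fx=7,fy=7,interpolation=2))
print(onz(c,341.3,99.4,12)-onz(c,341.3,103.4,12))"
```

```text
[-3.65482053 -2.5674201   0.        ]
```

View pics/w14z.png

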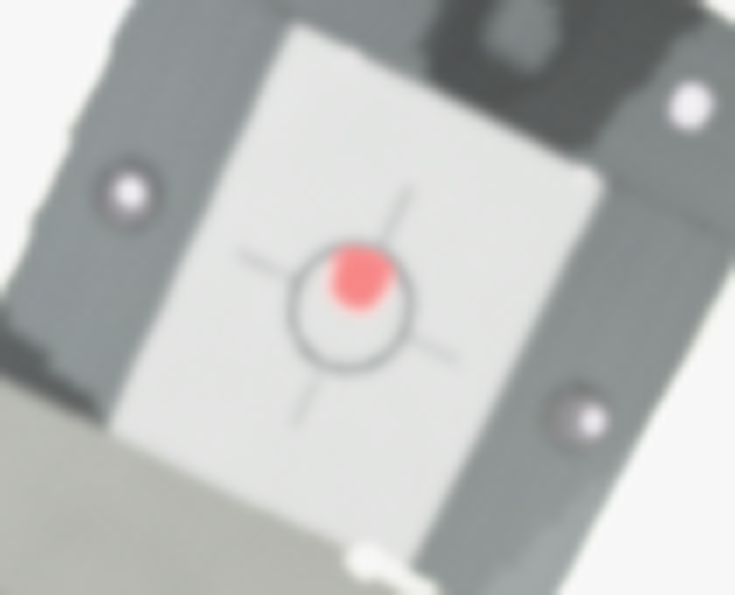

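arm_command(steps=[{"dx":0,"dy":0,"dz":0,"spin":0},{"dx":0,"dy":0,"dz":0,"spin":0},{"dx":0,"dy":0,"dz":0,"spin":0},{"dx":0,"dy":0,"dz":0,"spin":-0.14},{"dx":0,"dy":0,"dz":0,"spin":-0.28},{"dx":0,"dy":0,"dz":0,"spin":-0.42},{"dx":0,"dy":0,"dz":0,"spin":-0.56},{"dx":0,"dy":0,"dz":0,"spin":-0.7},{"dx":0,"dy":0,"dz":0,"spin":-0.74},{"dx":0,"dy":0,"dz":0,"spin":-0.74}], claw=0.5)

```text
time_s: 21.6
position: [591.6, -42.8, 257.7]
orientation: [0.524, 1.57, 1.916]
wrist_force: [0.5, 0.2, 0.3]
grip_width: 42.8
```

arm_command(steps=[{"dx":0,"dy":0,"dz":0,"spin":0},{"dx":0,"dy":0,"dz":0,"spin":0},{"dx":0,"dy":0,"dz":0,"spin":0},{"dx":0,"dy":0,"dz":0,"spin":0.13},{"dx":0,"dy":0,"dz":0,"spin":0.26},{"dx":0,"dy":0,"dz":0,"spin":0.39},{"dx":0,"dy":0,"dz":0,"spin":0.52},{"dx":0,"dy":0,"dz":0,"spin":0.58},{"dx":0,"dy":0,"dz":0,"spin":0.58}], claw=0)

```text
time_s: 22.5
position: [591.9, -44.0, 258.3]
orientation: [-2.982, 1.569, -1.01]
wrist_force: [-0.5, -3.7, 1.9]
grip_width: 24.3
```

```bash
python3 -c "
from h import *
c=look('w15.png')
cv2.imwrite('pics/w15z.png',cv2.resize(c['color'][40:145,250:395,::-1],None,fx=5,fy=5,interpolation=2))"
```

```text
22.55 [591.9 -43.9 258.3] F [-0.4 -3.8  2.3] T [-0.54  0.04  0.01] w 24.7 j6 -2.16
spot px [326.9  95.3] stand approx 1.0 -0.1
```

View pics/w15z.png

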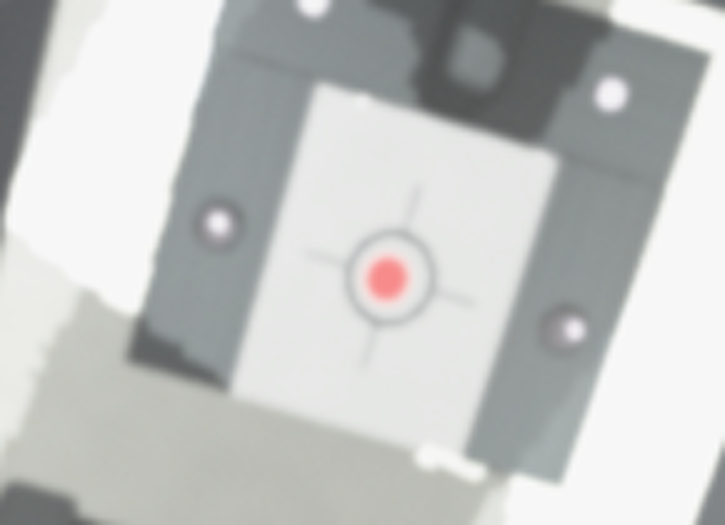

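arm_command(steps=[{"dx":0,"dy":0,"dz":0,"spin":0},{"dx":0,"dy":0,"dz":0,"spin":0},{"dx":0,"dy":0,"dz":0,"spin":0},{"dx":0,"dy":0,"dz":0,"spin":0},{"dx":0,"dy":0,"dz":20,"spin":0},{"dx":0,"dy":0,"dz":60,"spin":0},{"dx":0,"dy":0,"dz":90,"spin":0},{"dx":-30,"dy":0,"dz":100,"spin":0},{"dx":-65,"dy":0,"dz":100,"spin":0},{"dx":-65,"dy":0,"dz":100,"spin":0},{"dx":-65,"dy":0,"dz":100,"spin":0}], claw=0.6)

```text
time_s: 23.65
position: [526.4, -43.0, 357.9]
orientation: [-1.695, 1.57, 0.277]
wrist_force: [-0.2, 0.4, 0.8]
grip_width: 51.0
```

```bash
python3 -c "
from h import *
c=look('w16.png');s=cam('scene','s16.png')
cv2.imwrite('pics/w16z.png',cv2.resize(c['color'][40:200,220:400,::-1],None,fx=4,fy=3.7,interpolation=2))"
```

```text
23.7 [526.9 -43.1 357.9] F [-0.1  0.3  0.6] T [-0.02  0.01  0.01] w 51.2 j6 -2.19
spot px [298.9 140.2] stand approx 0.8 -0.2
```

View pics/w16.png

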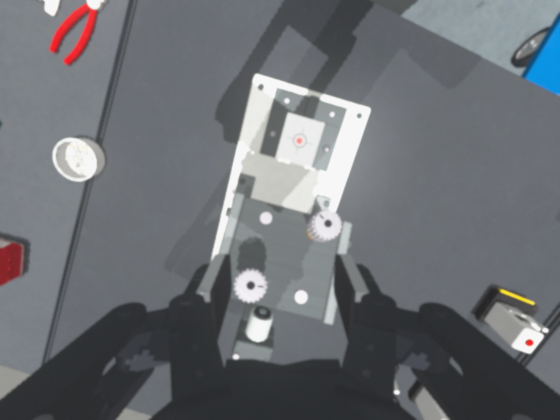

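View pics/w16z.png

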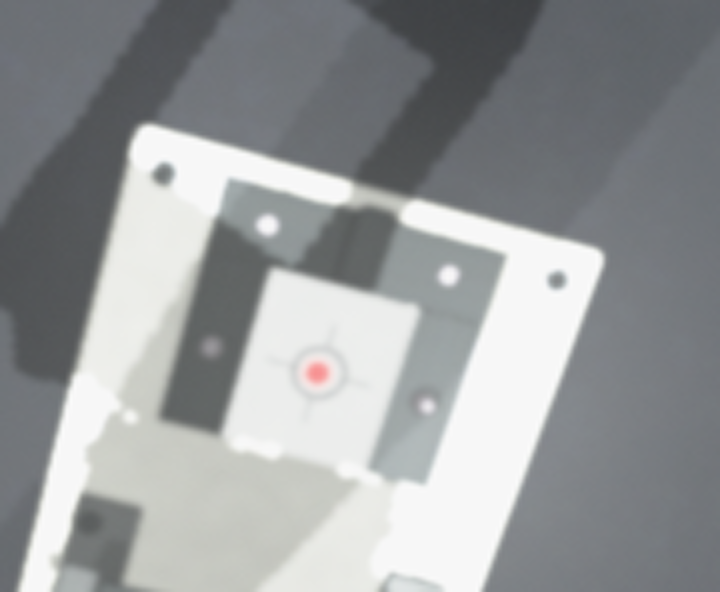

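View pics/s16.png

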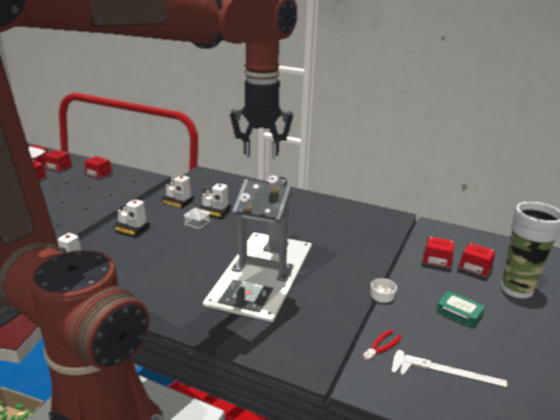

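```bash
python3 -c "
from h import *
t=cam('wrist')
f=lambda x,y:(220+x/4,40+y/3.7)
for n,p in dict(pl_l=(215,220),pl_r=(470,290),pl_fl=(190,400),pl_fr=(420,450),deckl=(130,300),deckr=(560,320)).items():
    u,v=map(round,f(*p)); d=np.median(t['depth'][v-2:v+3,u-2:u+3]); P=t['pw']+ray(t,u,v)*d; print(n,P.round(1))
"
```

```text
pl_l [443.4 -90.5  15.9]
pl_r [430.9   7.6  16.7]
pl_fl [512.5 -71.8  16.4]
pl_fr [497.8  17.7  16.7]
deckl [ 485.2 -109.3   11.6]
deckr [428.   44.3  11.3]
```

Plate top is 4.4–5.4 mm above the deck at all four corners, so it lies flat, and the spot is centred in the ring. Handing in.

```bash
python3 -c "
from station import bot
print(bot.hand_in())"
```

```text
the job is handed in; nothing more can be done
None
```

I fitted the setting plate over both pins and turned the two mirror screws until the light spot sat in the engraved ring. I handed the job in at about 24 s of the 69 s allowed; the hand-in gives no verdict, so the result below rests on my own checks.

- **Plate:** I picked it up by its tab and lowered it onto the pins. Force stayed under 7 N, and that only when it met the deck. In the last pictures both pins show in the holes. Depth puts the plate's top 4.4–5.4 mm above the deck at four places, against its 5 mm thickness, so it lies flat.
- **Screws:** I turned the lower screw clockwise by about 2 rad and the upper one counter-clockwise by about 1.7 rad. Each took three grip-and-turn strokes.
- **Spot:** The last close-up shows it wholly inside the ring, centred to about 1 mm; the limit is 4 mm.
- **Robot:** The gripper was open and clear, with wrist force under 1 N.
- **Bystanders:** The cup, cutters and lens cover look unmoved in the scene picture. I judged that by eye and did not measure it.

The cameras disagreed by a few mm on absolute positions (about 2–4 mm between the wrist and top cameras). For the fit and the final spot check I therefore compared features within single wrist pictures. No check failed.

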